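# Pack the tasting set back into its fitted case

### The job

The tasting is over: put the four pieces of the set back into the wooden case, each seated in the block made for it: the folded corkscrew in the long slot, the horseshoe foil cutter in the squarish recess, the sparkling-wine stopper standing upright in the round recess and the drip ring flat over the dowel. The cap lifter and the tall napkin ring do not belong to the set: leave them where they are.

Things in the scene. Friction and masses are not known exactly. Their poses are not given: they have to be found in the camera images.
- corkscrew: waiter's corkscrew, folded and lying on its side: 112 mm long (x, from -56 to +56 mm) x 28 mm wide (y, +-14 mm) x 18 mm high, about 90 g. Dark wooden handle along the whole of its -y side, steel lever along the +y side from x = -16 to +56 mm, steel worm lying between them. Grip it across y at its middle. On a cork mat 4 mm thick. Origin: centre of its underside; z up.
- foil_cutter: horseshoe-shaped foil cutter of black plastic, lying flat: 60 mm long (x, from -30 to +30 mm) x 46 mm wide (y, +-23 mm) x 20 mm high, about 35 g, two parallel arms 13 mm wide with the open mouth towards +x. Grip it across y, over both arms. On a cork mat 4 mm thick. Origin: centre of its underside; z up.
- stopper: sparkling-wine stopper of polished steel, standing upright: body 36 mm across with a domed top, 46 mm high, and two flat clamp wings at +-y, 3 to 33 mm above its foot, 13 mm wide, that make it 44 mm across y; about 80 g. On a cork mat 4 mm thick. Origin: centre of its underside; z up.
- drip_ring: steel drip ring lying flat: the small, low, thick ring, 44 mm outside, 30 mm hole, 16 mm high, about 50 g. On a cork mat 4 mm thick. Origin: centre of its underside; z up.
- cap_lifter: look-alike, not part of the set: crown-cap lifter with a dark wooden handle and a round steel loop at its +x end, 118 x 36 x 18 mm. On a cork mat 4 mm thick. Origin: centre of its underside; z up.
- napkin_ring: look-alike, not part of the set: napkin ring standing on end, the wide, tall, thin-walled steel ring, 52 mm outside, 47 mm hole, 32 mm high. A mushroom-shaped champagne cork, 32 mm across and 44 mm high, stands on the mat too. On a cork mat 4 mm thick. Origin: centre of its underside; z up.
- slot_block: Hardwood block, 138 (x) x 86 (y) x 18 mm, one of four fixed two by two, in any quarter, in a low pine case (rim 26 mm above table). Origin: centre of its underside, 6 mm above the table; z up. Rectangular slot at its centre, 130 (x) x 46 (y) mm, 7 mm deep (floor 11 mm above underside): for the corkscrew, along x, either way round. Hold the corkscrew by what stands above the lip.
- square_block: Hardwood block, 138 (x) x 86 (y) x 18 mm, one of four fixed two by two, in any quarter, in a low pine case (rim 26 mm above table). Origin: centre of its underside, 6 mm above the table; z up. Squarish recess at its centre, 78 (x) x 64 (y) mm, 7 mm deep (floor 11 mm above underside): for the foil cutter, length along x, either way round. Hold the cutter by what stands above the lip.
- dowel_block: Hardwood block, 138 (x) x 86 (y) x 18 mm, one of four fixed two by two, in any quarter, in a low pine case (rim 26 mm above table). Origin: centre of its underside, 6 mm above the table; z up. Flat top with an upright dowel at its centre, 12 mm thick, 24 mm high: for the drip ring, flat on the block, dowel through it. The case measures 296 x 192 mm outside, walls 8 mm.
- round_block: Hardwood block, 138 (x) x 86 (y) x 18 mm, one of four fixed two by two, in any quarter, in a low pine case (rim 26 mm above table). Origin: centre of its underside, 6 mm above the table; z up. Round recess at its centre, 62 mm across, 7 mm deep (floor 11 mm above underside): for the stopper, upright, turned any way.
Mind the look-alikes: they are no part of the job. Leave any blue look-alike of the drip_ring alone. Leave any pink look-alike of the stopper alone.

How it is judged:
At the end, for the whole second after the job is handed in: Each of the four pieces rests in its own block (height within 3 mm, tilt under 0.1 rad, still; corkscrew and foil cutter within 16 mm, stopper 13 mm, drip ring 12 mm of the block centre); cap lifter and napkin ring within 25 mm of where they started (horizontal distance between corkscrew and slot_block below 0.016 m and z of corkscrew in the frame of slot_block between 0.008 and 0.014 m and angle between each of corkscrew, foil_cutter, drip_ring, stopper's own z axis and vertical below 0.1 rad and linear speed of each of corkscrew, foil_cutter, drip_ring, stopper below 0.02 m/s and horizontal distance between foil_cutter and square_block below 0.016 m and z of foil_cutter in the frame of square_block between 0.008 and 0.014 m and horizontal distance between drip_ring and dowel_block below 0.012 m and z of drip_ring in the frame of dowel_block between 0.015 and 0.021 m and horizontal distance between stopper and round_block below 0.013 m and z of stopper in the frame of round_block between 0.008 and 0.014 m and distance of each of cap_lifter, napkin_ring from where it was at the start of the episode below 0.025 m); the robot touches nothing.
It fails at once if the cap lifter is picked up or pushed away (distance of cap_lifter from where it was at the start of the episode above 0.025 m or angle between cap_lifter's own z axis and vertical above 0.5 rad).
It fails at once if the napkin ring is picked up, pushed away or tipped over (distance of napkin_ring from where it was at the start of the episode above 0.025 m or angle between napkin_ring's own z axis and vertical above 0.5 rad).
It also fails if it takes over 102 s, if anything falls off the work surface, if the arm or the gripper's body presses on something with over 40 N, if the wrist force passes 120 N, or if a joint passes its speed limit or range.

### The arm

A 6-joint arm with a two-finger parallel gripper is mounted at the origin on the work surface. World frame = base frame: x ahead of the robot, y to its left, z up, the work surface at z = 0. Lengths are in m, angles in rad, forces in N, time in s.
With the tool pointing down it reaches from about 0.25 to 0.8 m from the base axis. Payload 3.9 kg.
Tool frame: the origin (TCP) lies between the finger pads; the fingertips stand tcp_to_tips ahead of it and the grasp point (between the pads) lies 5 mm behind it (tcp_to_tips is the distance from the TCP to the fingertips, in m); z points along the fingers, y is the line along which they close (so a half turn about z gives the same grasp; the last joint's range is limited). The gripper opens to 85 mm and grips with 20 to 120 N. Pads are 22 mm wide; open, the fingers measure 114 mm over their backs; the gripper's body (76 mm by 85 mm) begins 54 mm behind the grasp point. The pads swing forward as they close: fully open they stand 13 mm farther back than shut.
Start: joints at [1.111, 0.26, -0.138, 1.173, 0, 1.571], TCP at [0.233, 0.47, 0.245] pointing down, gripper open.
Joint ranges: [-2.78, 2.78], [-0.83, 1.72], [-1.28, 1.37], [-1.9, 2.12], [-1.57, 1.48], [-3.14, 3.14]. Speed limits (rad/s): [2.57, 2.57, 3.14, 3.14, 3.14, 3.14].

### API

Orientations are given as [roll, pitch, yaw] about the fixed x, y, z axes, in that order (R = Rz(yaw) Ry(pitch) Rx(roll)).
In Python, from station import get_obs, grab_frame, camera_model, sign_off, tcp_to_tips gives the robot as it stands. The module is installed in compiled form; this text tells all that it offers.
- The arm moves only by the tool step_arm, never from a script. Its argument "rows" is a list of rows, each a list of 7 numbers: the shift along the tool's x, y, z in mm, then the turn, a rotation vector about the tool's x, y, z in degrees, then the closure, from 0 (fully open) to 1 (shut). A call has 1 to 8 rows; each row is the pose to reach, as a shift and turn from the pose commanded when the call began, along the tool's axes at that moment; what a row does not reach only later rows make up. A row lasts 1/10 s, in which the tool goes at most 50 mm and 8.59 degrees, less where a joint would pass 70% of its speed; a pose out of reach is approached as far as the arm can. A call with a gripper value outside its range is refused whole. The fingers move at their own pace and stop on an object; the grip force is fixed at half the most. Time passes only in rows, so rows that repeat a pose let the fingers close. It gives the time, the measured TCP pose, the force, the opening and the grip force at its end, in the units of the state.
- get_obs(): the state, without advancing time (a new reading comes with each control period).
- grab_frame(name): name is "scene" or "top" or "wrist"; returns (picture, depth): 420x560x3 uint8, blue, green, red; 420x560 float32, m along the optical axis (not along the pixel's ray), 0 where there is no reading.
- camera_model(name): a dict with "fx", "fy", "cx", "cy" (pixels), "position" and "attitude" of the camera in the world. Camera axes: x right, y down, z forward; pixel columns grow to the right and rows downward; lengths in m; the calibration is good to about 2 mm. A picture is of the moment at which its call begins: read the wrist's pose just before it. camera_model takes no time and is no camera call; for the wrist camera it gives the pose at the moment of the call.
- sign_off(): hands the job in; it is judged then, once.
The state is a dict: "time_s": time; "joints": joint angles; "joint_vel": joint speeds; "joint_efforts": joint torques, N m; "position": TCP position; "tcp_rot": TCP orientation; "force": force on the tool from outside, world axes, zero at the start; "ft_torque": the same for the moment, N m; "finger_gap": finger opening in m; "grip_force": force on a finger pad.
Only numpy, scipy, OpenCV 4.12 (cv2) and the standard library are available. Lean on these libraries where they do the work, as an engineer would, in place of code of your own. Each camera call takes 0.05 s, during which the arm holds its last target. There are 200 camera calls.

## Working session

There is one attempt and no reset: what is moved stays moved. The work goes in short steps, Python scripts to look and compute and a tool call to move; the robot and the scene stay as the last step left them, time stands still between calls to the robot, and variables do not carry over. Pictures are saved under pics/ and viewed, at most 14 in all, crops included, and the job is handed in when it is done.

Besides the shell and the picture viewer there is one more tool, called as name([rows], argument=value, ...), one row to a line, values as JSON. step_arm: Moves the arm, as the interface text tells. Its arguments: {"type":"object","properties":{"rows":{"type":"array"}},"required":["rows"]}

```bash
mkdir -p pics; cat > h.py <<'E'
import numpy as np, cv2
from station import *
from scipy.spatial.transform import Rotation as R
def cam(n):
    m=camera_model(n); a=np.array(m["attitude"],float)
    M=a if a.shape==(3,3) else (R.from_euler('xyz',a).as_matrix() if a.size==3 else None)
    return m,M,np.array(m["position"])
def pts(n,d):
    m,M,p=cam(n); v,u=np.mgrid[:d.shape[0],:d.shape[1]]
    c=np.stack([(u-m["cx"])/m["fx"]*d,(v-m["cy"])/m["fy"]*d,d],-1)
    return c@M.T+p
E
python3 - <<'E'
from h import *
print(tcp_to_tips if not callable(tcp_to_tips) else tcp_to_tips()); print(get_obs())
for n in("top","scene"):
    print(camera_model(n)); b,d=grab_frame(n); cv2.imwrite(f"pics/{n}0.png",b); np.save(n+"0.npy",d)
    P=pts(n,d); print(P[210,280],P[60,60],P[350,500])
E
```

```text
0.014
{'time_s': 0.0, 'joints': array([ 1.11102419e+00,  2.60670310e-01, -1.39381024e-01,  1.17266753e+00,
       -4.39224058e-05,  1.57082390e+00]), 'joint_vel': array([ 0.00193131,  0.00075101, -0.00064359, -0.00167444, -0.00062077,
       -0.00255242]), 'joint_efforts': array([-1.63868586e-03, -4.05678463e+01,  2.53922832e+01,  1.85867690e-02,
       -1.66579603e-04, -5.80686379e-07]), 'position': array([0.23269112, 0.4698961 , 0.24446752]), 'tcp_rot': array([-3.13967011e+00,  4.39753402e-05,  2.68179302e+00]), 'force': array([ 0.12893856,  0.20440837, -0.8003291 ]), 'ft_torque': array([ 0.0337519 ,  0.03932892, -0.00311071]), 'grip_force': 0.0, 'finger_gap': 0.08527962663759502}
{'fx': 518.0275986749416, 'fy': 518.0275986749416, 'cx': 280.51693569876534, 'cy': 215.04843196597668, 'position': array([ 0.28995547, -0.00316909,  1.5693158 ]), 'attitude': array([-2.94657904, -0.00851953, -1.56366618])}
[ 0.61615275 -0.01262196 -0.00103062] [ 1.49926342  1.0484925  -0.74394623] [ 0.20041561 -0.66341067  0.00160682]
{'fx': 492.27901327298514, 'fy': 492.27901327298514, 'cx': 285.9681933219911, 'cy': 202.6140654885714, 'position': array([1.38856176, 0.18117499, 0.81467407]), 'attitude': array([-2.34520078,  0.0183063 ,  1.76873586])}
[ 0.59855584 -0.00679107 -0.00300946] [ 0.33860116 -0.6500066   0.18570642] [ 0.87657268  0.45624132 -0.00152636]
```

View pics/top0.png

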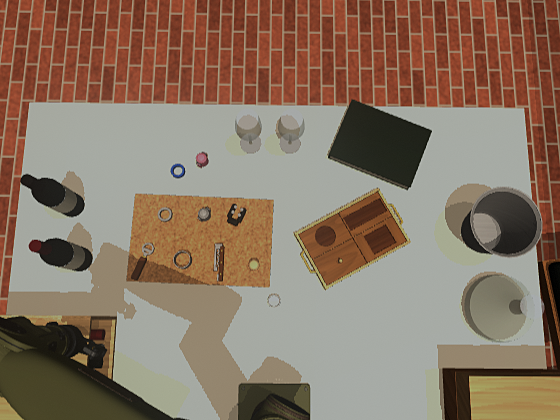

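View pics/scene0.png

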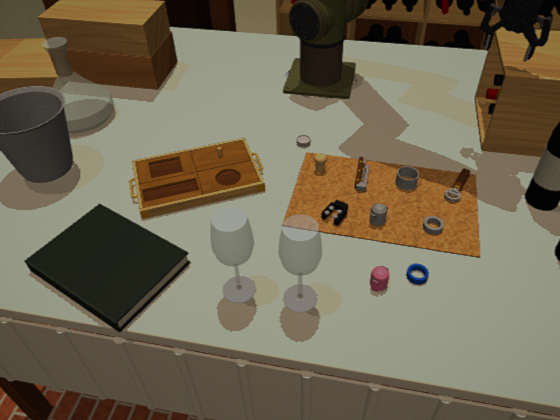

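```bash
python3 - <<'E'
from h import *
b=cv2.imread("pics/top0.png")
a=cv2.resize(b[190:315,120:290],None,fx=4.6,fy=4.6,interpolation=cv2.INTER_CUBIC)
c=cv2.resize(b[180:300,285:420],None,fx=4.9,fy=4.9,interpolation=cv2.INTER_CUBIC)
cv2.imwrite("pics/mat0.png",a);cv2.imwrite("pics/case0.png",c)
P=pts("top",np.load("top0.npy"))
for u,v in [(165,214),(158,214),(204,214),(236,214),(183,252),(219,261),(254,264),(274,300),(326,236),(369,218),(380,237),(340,260),(350,240)]: print((u,v),P[v,u].round(4))
print(camera_model("wrist"))
E
```

```text
(165, 214) [0.5999 0.3416 0.0014]
(158, 214) [0.5963 0.359  0.0188]
(204, 214) [0.5922 0.2152 0.0456]
(236, 214) [0.601  0.1227 0.0058]
(183, 252) [0.48  0.277 0.024]
(219, 261) [0.4546 0.1693 0.017 ]
(254, 264) [0.4436 0.063  0.0451]
(274, 300) [0.3406 0.0033 0.0094]
(326, 236) [ 0.5335 -0.1529  0.0144]
(369, 218) [ 0.5912 -0.2859  0.0099]
(380, 237) [ 0.5321 -0.3175  0.0125]
(340, 260) [ 0.4572 -0.1903  0.0472]
(350, 240) [ 0.5189 -0.2228  0.0344]
{'fx': 330.9334837785911, 'fy': 330.9334837785911, 'cx': 278.09950497868505, 'cy': 211.12608891166843, 'position': array([0.15899239, 0.50504056, 0.37280426]), 'attitude': array([2.82110531e+00, 2.29797542e-03, 1.11061456e+00])}
```

View pics/mat0.png

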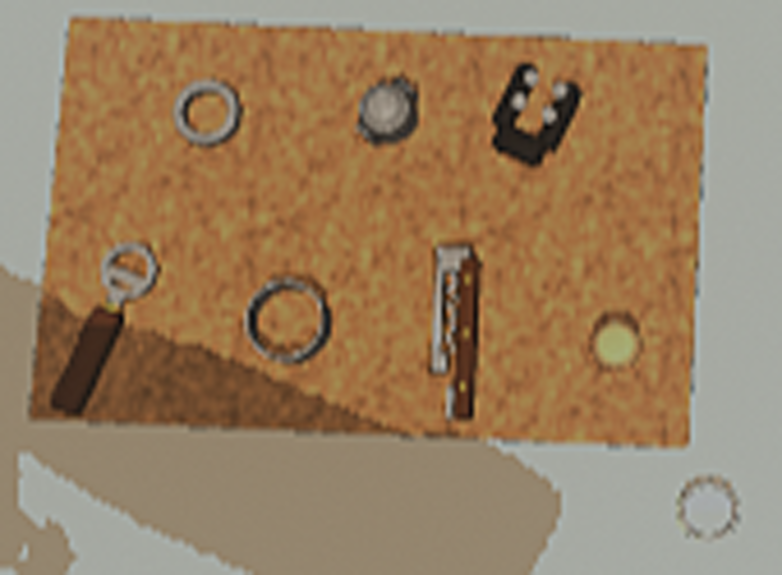

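View pics/case0.png

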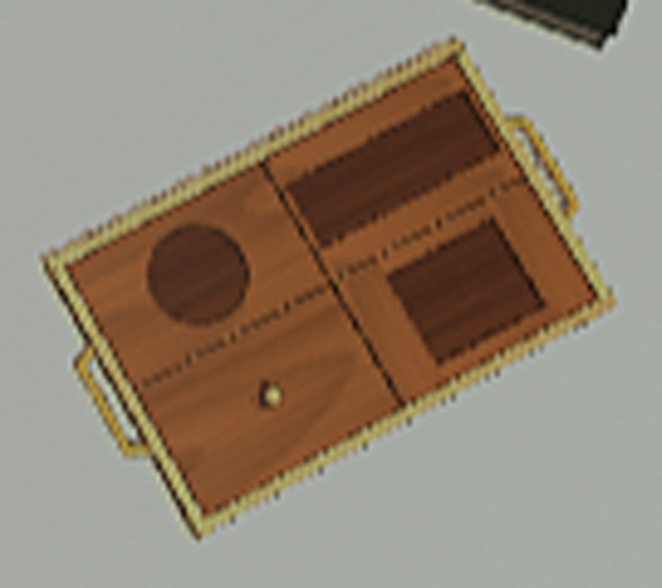

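```bash
cat >> h.py <<'E'
def down(yaw): return R.from_euler('xyz',[np.pi,0,yaw])
def go(x,y,z,yaw,o=None):
    "shift mm / turn deg from the present pose to a tool-down target (tip height given as TCP z)"
    o=o or get_obs(); p=np.array(o["position"]); r=R.from_euler('xyz',o["tcp_rot"])
    s=r.inv().apply(np.array([x,y,z])-p)*1e3; t=(r.inv()*down(yaw)).as_rotvec(degrees=True)
    print(s.round(1),t.round(1)," yaw-j1 at goal",round(yaw-np.arctan2(y,x),2))
E
python3 -c "
from h import *
go(.52,.26,.30,2.0)"
```

```text
[-350.6  -60.7  -55.4] [-0.1  0.  39.1]  yaw-j1 at goal 1.54
```

step_arm([
  [-350,-60,-55,0,0,39,0],
  [-350,-60,-55,0,0,39,0],
  [-350,-60,-55,0,0,39,0],
  [-350,-60,-55,0,0,39,0],
  [-350,-60,-55,0,0,39,0],
  [-350,-60,-55,0,0,39,0],
  [-350,-60,-55,0,0,39,0],
  [-350,-60,-55,0,0,39,0],
])

```text
time_s: 0.9
position: [0.524, 0.2583, 0.3003]
tcp_rot: [3.14, 0.002, 1.996]
force: [-0.9, 0.5, 0.1]
finger_gap: 0.0857
grip_force: 0.0
```

step_arm([
  [0,0,0,0,0,0,0],
  [0,0,0,0,0,0,0],
])

```text
time_s: 1.1
position: [0.519, 0.2616, 0.2997]
tcp_rot: [-3.14, -0.001, 2.001]
force: [-0.1, 0.5, 0.5]
finger_gap: 0.0853
grip_force: 0.0
```

```bash
python3 - <<'E'
from h import *
o=get_obs();print(o["time_s"],o["position"],o["tcp_rot"],np.abs(o["joint_vel"]).max())
P0=cam("wrist"); b,d=grab_frame("wrist"); cv2.imwrite("pics/w1.png",b); P=pts("wrist",d); np.save("w1.npy",P)
cv2.imwrite("pics/w1b.png",cv2.resize(b,(784,588),interpolation=cv2.INTER_CUBIC))
E
```

```text
1.1 [0.51901808 0.26163829 0.29966326] [-3.13980114e+00 -6.43659994e-04  2.00132987e+00] 0.024453889938800023
```

View pics/w1b.png

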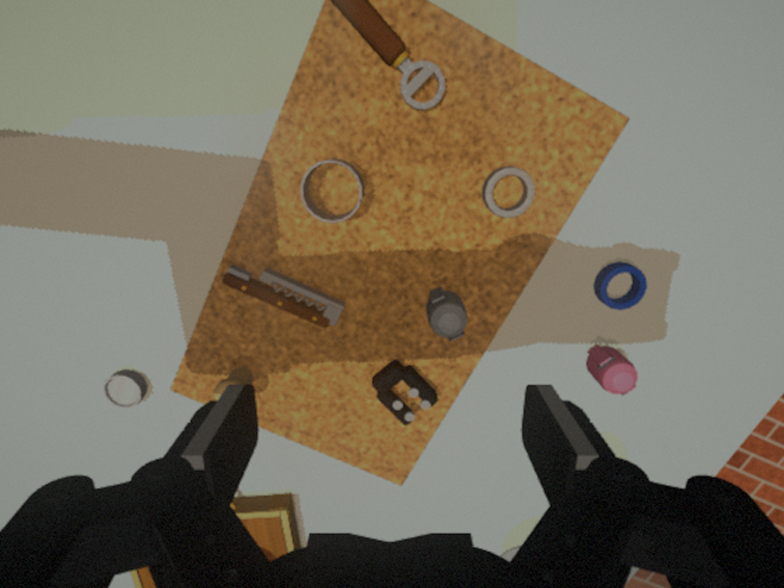

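```bash
cat > fit.py <<'E'
from h import *
P=np.load("w1.npy"); T=pts("top",np.load("top0.npy"))
mat=P[int(250/1.4),int(420/1.4)]; print("mat",mat, "table",P[int(420/1.4),int(60/1.4)])
for n,(u,v),z0,z1 in [("drip",(508,192),.013,.03),("napk",(332,190),.028,.045),("cork",(284,297),.014,.03),("stop",(446,314),.015,.06),("foil",(405,392),.015,.03),("caplift",(395,60),.012,.03)]:
    q=P.reshape(-1,3); c=P[int(v/1.4),int(u/1.4),:2]
    for src,q in(("w",q),("t",T.reshape(-1,3))):
        s=q[(np.hypot(*(q[:,:2]-c).T)<.075 if n in("cork","caplift") else np.hypot(*(q[:,:2]-c).T)<.045)&(q[:,2]>z0)&(q[:,2]<z1)]
        (cx,cy),(w,h),a=cv2.minAreaRect((s[:,:2]*1e3).astype(np.float32))
        if w<h: w,h,a=h,w,a+90
        print(n,src,len(s),"c",round(cx,1),round(cy,1),"size",round(w,1),round(h,1),"long axis deg",round(a,1),"z",np.percentile(s[:,2],[50,98]).round(4))
E
python3 fit.py
```

```text
mat [0.54855949 0.25973085 0.00393302] table [ 0.279203   -0.07102397 -0.00033115]
drip w 603 c 594.5 339.5 size 42.8 42.1 long axis deg 119.3 z [0.0194 0.0212]
drip t 95 c 594.9 339.0 size 42.1 40.8 long axis deg 4.3 z [0.0186 0.0247]
napk w 366 c 455.6 278.1 size 51.2 50.9 long axis deg 56.7 z [0.0356 0.0374]
napk t 59 c 455.9 278.4 size 51.0 50.4 long axis deg 38.0 z [0.0339 0.0405]
cork w 1449 c 450.0 170.6 size 111.7 28.3 long axis deg 179.6 z [0.0206 0.0232]
cork t 248 c 448.8 167.4 size 114.4 60.9 long axis deg 27.6 z [0.0202 0.0268]
stop w 787 c 594.4 219.5 size 43.9 33.7 long axis deg 169.8 z [0.0435 0.0497]
stop t 145 c 594.2 218.7 size 41.3 35.5 long axis deg 109.0 z [0.0414 0.0527]
foil w 949 c 594.3 124.3 size 59.5 45.6 long axis deg 155.6 z [0.0235 0.0261]
foil t 200 c 594.3 123.4 size 60.2 46.7 long axis deg 156.8 z [0.0226 0.0285]
caplift w 1783 c 456.0 401.7 size 109.7 36.5 long axis deg 153.6 z [0.0203 0.0233]
caplift t 257 c 457.1 389.1 size 116.1 100.2 long axis deg 114.1 z [0.0192 0.0273]
```

```bash
cat > case.py <<'E'
from h import *
m,M,p=cam("top")
def ray(cu,cv,z,off=(285,180),s=4.9):
    u,v=off[0]+(cu+.5)/s-.5,off[1]+(cv+.5)/s-.5
    r=M@np.array([(u-m["cx"])/m["fx"],(v-m["cy"])/m["fy"],1]); return (p+r*(z-p[2])/r[2])[:2]*1e3
f=lambda L,z:np.mean([ray(*c,z) for c in L],0)
print("round",ray(198,275,.024)); S=[(287,187),(465,93),(500,150),(320,248)];Q=[(387,270),(492,219),(546,303),(440,364)]
print("slot",f(S,.024),"square",f(Q,.024),"dowel",ray(272,396,.048))
O=[(45,257),(455,42),(613,298),(198,533)]; print("case",f(O,.026))
a=[ray(*c,.026) for c in O]
for i,j in((0,1),(3,2),(0,3),(1,2)):
    e=a[j]-a[i]; print(np.hypot(*e).round(1),np.degrees(np.arctan2(e[1],e[0])).round(1))
c=f(O,.026); th=np.radians(-62)
T=pts("top",np.load("top0.npy")).reshape(-1,3)
s=T[(np.abs(T[:,2]-.025)<.012)&(np.hypot(*(T[:,:2]-c/1e3).T)<.2)]
print(cv2.minAreaRect((s[:,:2]*1e3).astype(np.float32)))
# fingertips in the wrist cloud
P=np.load("w1.npy"); o=get_obs()
for sl in (P[240:330,120:190],P[240:330,370:430]):
    q=sl.reshape(-1,3); q=q[(q[:,2]>.15)&(q[:,2]<.4)]; print("tip z rel tcp",(np.percentile(q[:,2],[.5,2])-o["position"][2]).round(4), o["finger_gap"])
# stopper wings
q=P.reshape(-1,3)[:,:]; c=np.array([.5944,.2195]); k=q[(q[:,2]>.01)&(q[:,2]<.0375)]; e=k[:,:2]-c; r=np.hypot(*e.T); e=e[(r>.0195)&(r<.024)]
print("wing",len(e),np.sort(np.degrees(np.arctan2(e[:,1],e[:,0]))).round(0)[::8])
E
python3 case.py
```

```text
round [ 532.84230515 -148.94883472]
slot [ 600.37260955 -271.09966797] square [ 525.6519415  -314.27494449] dowel [ 455.87503515 -190.50130669]
case [ 530.02791919 -229.3519501 ]
292.0 -61.6
295.1 -60.5
191.8 -151.1
186.0 -150.1
((527.8740844726562, -231.47999572753906), (193.2250518798828, 326.4120788574219), 28.888620376586914)
tip z rel tcp [-0.0005  0.0011] 0.08539491396336377
tip z rel tcp [-0.0008  0.0007] 0.08539491396336377
wing 107 [-60. -49. -32. 124. 129. 133. 136. 141. 144. 148. 152. 155. 159. 163.]
```

```bash
python3 -c "
from h import *
go(.5945,.3395,.0175,2.0013)"
```

```text
[ 38.5 101.8 282.1] [-0.1 -0.   0.1]  yaw-j1 at goal 1.48
```

step_arm([
  [38.5,102,120,0,0,0,0],
  [38.5,102,120,0,0,0,0],
  [38.5,102,120,0,0,0,0],
  [38.5,102,225,0,0,0,0],
  [38.5,102,225,0,0,0,0],
  [38.5,102,240,0,0,0,0.2],
  [38.5,102,282,0,0,0,0.25],
  [38.5,102,282,0,0,0,0.25],
])

```text
time_s: 1.95
position: [0.5939, 0.3401, 0.015]
tcp_rot: [-3.138, -0.0, 2.004]
force: [0.4, -1.0, 0.1]
finger_gap: 0.0641
grip_force: 0.0
```

step_arm([
  [0,0,0,0,0,0,0.3],
  [0,0,0,0,0,0,1],
  [0,0,0,0,0,0,1],
  [0,0,0,0,0,0,1],
  [0,0,0,0,0,0,1],
  [0,0,0,0,0,0,1],
])

```text
time_s: 2.55
position: [0.5968, 0.3397, 0.02]
tcp_rot: [3.14, -0.001, 2.001]
force: [-2.0, 1.4, 6.4]
finger_gap: 0.0419
grip_force: 61.2
```

```bash
python3 - <<'E'
from h import *
o=get_obs(); b,d=grab_frame("wrist"); P=pts("wrist",d); cv2.imwrite("pics/w2.png",b)
print(o["position"],o["finger_gap"],o["grip_force"])
go(.4565,-.1905,.13,np.radians(29)); go(.4565,-.1905,.0385,np.radians(29))
E
```

```text
[0.59675394 0.33971115 0.01998796] 0.04188823225988095 61.18276163935661
[-423.1 -348.6 -111.2] [ 0.  -0.1 85.7]  yaw-j1 at goal 0.9
[-423.2 -348.7  -19.7] [ 0.  -0.1 85.7]  yaw-j1 at goal 0.9
```

View pics/w2.png

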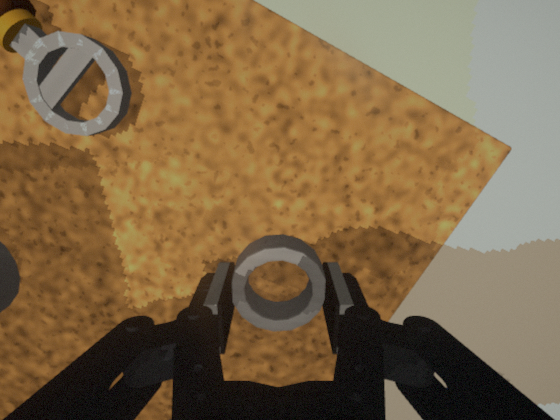

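step_arm([
  [0,0,-30,0,0,0,1],
  [0,0,-70,0,0,0,1],
  [0,0,-110,0,0,0,1],
  [0,0,-110,0,0,0,1],
  [0,0,-110,0,0,0,1],
])

```text
time_s: 3.1
position: [0.5976, 0.3392, 0.13]
tcp_rot: [3.138, -0.0, 2.001]
force: [0.1, -0.5, -0.8]
finger_gap: 0.0413
grip_force: 61.0
```

```bash
cat >> h.py <<'E'
def held(win=.05):
    "cloud near the TCP, in the tool frame, mm"
    o=get_obs(); P0=cam("wrist"); b,d=grab_frame("wrist"); P=pts("wrist",d).reshape(-1,3)
    q=R.from_euler('xyz',o["tcp_rot"]).inv().apply(P-o["position"])*1e3
    return o,b,d,q[(np.abs(q)<win*1e3).all(1)]
E
python3 - <<'E'
from h import *
o,b,d,q=held(); print(o["position"],o["finger_gap"],o["grip_force"])
q=q[d.size*0:]
s=q[(np.abs(q[:,1])<19.5)]; print(len(s)); print("z pct",np.percentile(s[:,2],[1,10,50,90,99]).round(1),"x",np.percentile(s[:,0],[1,50,99]).round(1))
t=q[(np.abs(q[:,1])>21)&(np.abs(q[:,0])<15)]; print("fingers z max",np.percentile(t[:,2],[99,99.9]).round(1))
# ring top: fit plane on |y|<19
k=s[np.abs(s[:,2]-np.median(s[:,2]))<6]; A=np.c_[k[:,:2],np.ones(len(k))]; c=np.linalg.lstsq(A,k[:,2],rcond=None)[0]; print("plane",c, "n",len(k)); 
for x in range(-26,28,4):
    z=s[(abs(s[:,0]-x)<2)][:,2]; print(x,len(z), np.percentile(z,[5,50,95]).round(1) if len(z) else "")
go(.4565,-.1905,.13,np.radians(29)); go(.4565,-.1905,.0405,np.radians(29))
E
```

```text
[0.59756222 0.33922723 0.12999356] 0.041349862072729913 60.984711684286594
6078
z pct [-42.  -13.9   2.6  12.5  16.6] x [-19.7   2.   21.5]
fingers z max [ 6.7 11.3]
plane [ 2.07193381e-03 -1.58258752e-02  3.08048112e+00] n 4027
-26 0 
-22 45 [2.2 2.6 3.6]
-18 345 [1.3 2.2 3.2]
-14 1059 [ 1.6  5.6 15.9]
-10 646 [-21.7   3.   15.2]
-6 460 [-22.9   2.5  14.3]
-2 338 [-22.9   2.   13. ]
2 289 [-23.1   1.6   3.5]
6 340 [-22.9   1.9   5.5]
10 633 [-41.8   1.1   7.8]
14 578 [-4.7  2.5 12.6]
18 828 [ 1.2  2.9 14.9]
22 517 [ 2.1  8.  16. ]
26 0 
[-422.6 -347.8   -1.7] [ 0.   0.  85.6]  yaw-j1 at goal 0.9
[-422.5 -347.8   87.8] [ 0.   0.  85.6]  yaw-j1 at goal 0.9
```

step_arm([
  [-422.5,-348,0,0,0,85.6,1],
  [-422.5,-348,0,0,0,85.6,1],
  [-422.5,-348,0,0,0,85.6,1],
  [-422.5,-348,0,0,0,85.6,1],
  [-422.5,-348,0,0,0,85.6,1],
  [-422.5,-348,0,0,0,85.6,1],
  [-422.5,-348,0,0,0,85.6,1],
  [-422.5,-348,0,0,0,85.6,1],
])

```text
time_s: 3.95
position: [0.4919, -0.0494, 0.1266]
tcp_rot: [-3.139, 0.002, 0.795]
force: [1.5, -0.9, -0.9]
finger_gap: 0.0417
grip_force: 61.0
```

```bash
python3 -c "
from h import *
print(get_obs()['position'])
go(.4565,-.1905,.13,np.radians(29))"
```

```text
[ 0.49185151 -0.0493982   0.12659702]
[-125.5   73.5   -3.3] [-0.1  0.2 16.6]  yaw-j1 at goal 0.9
```

step_arm([
  [-120,71,0,0,0,16.6,1],
  [-120,71,0,0,0,16.6,1],
  [-120,71,0,0,0,16.6,1],
  [-120,71,0,0,0,16.6,1],
  [-120,71,0,0,0,16.6,1],
])

```text
time_s: 4.45
position: [0.4602, -0.1835, 0.1269]
tcp_rot: [-3.139, 0.002, 0.509]
force: [-0.3, 0.4, -0.7]
finger_gap: 0.0411
grip_force: 61.0
```

```bash
python3 -c "
from h import *
o,b,d,q=held(); print(o['position'],o['time_s'])
cv2.imwrite('pics/w3.png',b)
go(.4565,-.1905,.0425,np.radians(29))
P=pts('wrist',d); np.save('w3.npy',P)"
```

```text
[ 0.46023239 -0.18351508  0.12686646] 4.45
[-7.3  5.1 84.5] [-0.2  0.1  0.3]  yaw-j1 at goal 0.9
```

View pics/w3.png

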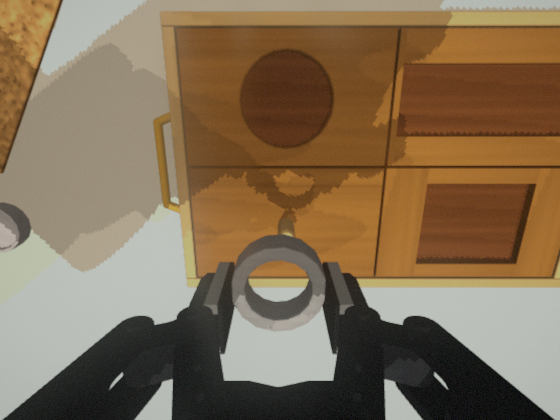

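```bash
python3 -c "
from h import *
P=np.load('w3.npy')
for n,u,v in(('cross',390,168),('round',287,99),('dowel top',287,212),('dowel top',287,217),('sq',473,224),('slotL',402,100),('div',400,30),('div',376,275)): print(n,(P[v,u]*1e3).round(1))
q=P.reshape(-1,3); s=q[(q[:,2]>.034)&(q[:,2]<.051)&(np.hypot(q[:,0]-.456,q[:,1]+.19)<.03)]; print(len(s),s.mean(0),s.min(0),s.max(0))
f=q[(q[:,2]<.0195)&(q[:,2]>.012)&(np.hypot(q[:,0]-.533,q[:,1]+.1485)<.035)]; print(cv2.minEnclosingCircle((f[:,:2]*1e3).astype(np.float32)),len(f))
f=q[(q[:,2]<.0195)&(q[:,2]>.012)&(np.hypot(q[:,0]-.5255,q[:,1]+.3136)<.055)]; print(cv2.minAreaRect((f[:,:2]*1e3).astype(np.float32)),len(f))
"
```

```text
cross [ 529.3 -235.9   21. ]
round [ 534.  -148.6   16.1]
dowel top [ 465.7 -187.5   25.1]
dowel top [ 462.1 -189.5   24.5]
sq [ 524.8 -318.2   17.1]
slotL [ 571.7 -217.4   16.9]
div [ 604.2 -190.1   21.9]
div [ 453.6 -275.7   22.3]
183 [ 0.45939378 -0.19029244  0.04310344] [ 0.45321115 -0.19770526  0.03402663] [ 0.4621292  -0.18610717  0.04918752]
((532.5518798828125, -149.11550903320312), 31.1083927154541) 6862
((529.6412353515625, -313.35791015625), (76.26144409179688, 76.70813751220703), 29.47646713256836) 7995
```

step_arm([
  [-7,5,20,0,0,0,1],
  [-7,5,40,0,0,0,1],
  [-7,5,40,0,0,0,1],
  [-7,5,60,0,0,0,1],
  [-7,5,75,0,0,0,1],
  [-7,5,80,0,0,0,1],
  [-7,5,82,0,0,0,1],
])

```text
time_s: 5.2
position: [0.4582, -0.1902, 0.0462]
tcp_rot: [-3.141, 0.0, 0.513]
force: [0.5, -0.5, -0.4]
finger_gap: 0.0413
grip_force: 61.0
```

```bash
python3 -c "
from h import *
o=get_obs();print(o['position'],o['force'])
go(.457,-.1905,.0425,np.radians(29))"
```

```text
[ 0.45817338 -0.19015598  0.04624826] [ 0.52526202 -0.47990894 -0.44194112]
[-1.2 -0.3  3.7] [-0.   0.   0.4]  yaw-j1 at goal 0.9
```

step_arm([
  [-1,0,2,0,0,0,1],
  [-1,0,3.5,0,0,0,1],
  [-1,0,3.5,0,0,0,1],
])

```text
time_s: 5.5
position: [0.4576, -0.1917, 0.0432]
tcp_rot: [3.141, -0.0, 0.511]
force: [-0.2, 0.1, 0.2]
finger_gap: 0.0411
grip_force: 61.0
```

step_arm([
  [0,0,1,0,0,0,1],
  [0,0,2,0,0,0,1],
  [0,0,2,0,0,0,1],
])

```text
time_s: 5.8
position: [0.4572, -0.1917, 0.0408]
tcp_rot: [-3.142, -0.0, 0.511]
force: [-0.4, 0.2, 0.1]
finger_gap: 0.0414
grip_force: 61.0
```

step_arm([
  [0,0,1,0,0,0,1],
  [0,0,1.5,0,0,0,1],
  [0,0,1.5,0,0,0,1],
])

```text
time_s: 6.1
position: [0.4574, -0.1917, 0.0399]
tcp_rot: [3.141, -0.0, 0.511]
force: [-1.9, 0.1, 6.2]
finger_gap: 0.0413
grip_force: 61.6
```

step_arm([
  [0,0,-1,0,0,0,0.35],
  [0,0,-1,0,0,0,0.3],
  [0,0,-1,0,0,0,0.25],
  [0,0,-20,0,0,0,0.25],
  [0,0,-60,0,0,0,0.2],
  [0,0,-90,0,0,0,0.2],
  [0,0,-90,0,0,0,0.2],
])

```text
time_s: 6.8
position: [0.4604, -0.193, 0.1333]
tcp_rot: [3.135, -0.005, 0.511]
force: [0.8, -0.6, 0.3]
finger_gap: 0.0683
grip_force: 0.0
```

```bash
python3 -c "
from h import *
o,b,d,q=held()
P=pts('wrist',d).reshape(-1,3); s=P[(P[:,2]>.033)&(P[:,2]<.044)&(np.hypot(P[:,0]-.457,P[:,1]+.191)<.035)]
print(o['finger_gap'],len(s),cv2.minEnclosingCircle((s[:,:2]*1e3).astype(np.float32)),np.median(s[:,2]))
go(.5945,.2195,.13,np.radians(50)); go(.5945,.2195,.0285,np.radians(50))"
```

```text
0.06827504491023642 1687 ((455.0206604003906, -191.9551544189453), 21.94045639038086) 0.03755361647310276
[ 319.7 -292.9    1.1] [  0.3  -0.1 -20.7]  yaw-j1 at goal 0.52
[ 319.3 -293.3  102.6] [  0.3  -0.1 -20.7]  yaw-j1 at goal 0.52
```

step_arm([
  [320,-293,0,0,0,-20.7,0],
  [320,-293,0,0,0,-20.7,0],
  [320,-293,0,0,0,-20.7,0],
  [320,-293,0,0,0,-20.7,0],
  [320,-293,0,0,0,-20.7,0],
  [320,-293,0,0,0,-20.7,0],
  [320,-293,0,0,0,-20.7,0],
  [320,-293,0,0,0,-20.7,0],
])

```text
time_s: 7.65
position: [0.5816, 0.1901, 0.1274]
tcp_rot: [-3.14, 0.003, 0.873]
force: [0.4, 0.1, 0.0]
finger_gap: 0.0853
grip_force: 0.0
```

step_arm([
  [30,-28,0,0,0,0,0],
  [30,-28,0,0,0,0,0],
  [30,-28,0,0,0,0,0],
])

```text
time_s: 7.95
position: [0.5789, 0.2298, 0.1273]
tcp_rot: [-3.14, 0.003, 0.875]
force: [0.6, 0.3, -0.2]
finger_gap: 0.0856
grip_force: 0.0
```

```bash
python3 -c "
from h import *
o,b,d,q=held(.2)
cv2.imwrite('pics/w4.png',b)
print(o['position'],o['tcp_rot'])
P=pts('wrist',d).reshape(-1,3); c=np.array([.5945,.2195]); s=P[(P[:,2]>.012)&(P[:,2]<.06)&(np.hypot(*(P[:,:2]-c).T)<.035)]
print(len(s),cv2.minAreaRect((s[:,:2]*1e3).astype(np.float32)))
k=s[(s[:,2]>.025)&(s[:,2]<.0375)];e=k[:,:2]-c;r=np.hypot(*e.T);a=np.degrees(np.arctan2(e[:,1],e[:,0]))[r>.019]; print(np.histogram(a,bins=range(-180,181,10)))
go(.5945,.2195,.029,np.radians(50))"
```

```text
[0.57888483 0.22978317 0.12732776] [-3.14043204  0.00325585  0.87487988]
2654 ((595.3323974609375, 217.25784301757812), (34.20438766479492, 43.65976333618164), 50.821388244628906)
(array([ 0,  0,  0,  0,  0,  0,  0,  0,  0,  0,  0, 12, 17, 23, 24, 38,  0,
        0,  0,  0,  0,  0,  0,  0,  0,  0,  0,  0,  0,  0,  8,  6,  5,  8,
       10,  5]), array([-180, -170, -160, -150, -140, -130, -120, -110, -100,  -90,  -80,
        -70,  -60,  -50,  -40,  -30,  -20,  -10,    0,   10,   20,   30,
         40,   50,   60,   70,   80,   90,  100,  110,  120,  130,  140,
        150,  160,  170,  180]))
[ 3.2 17.9 98.6] [-0.1  0.2  0. ]  yaw-j1 at goal 0.52
```

View pics/w4.png

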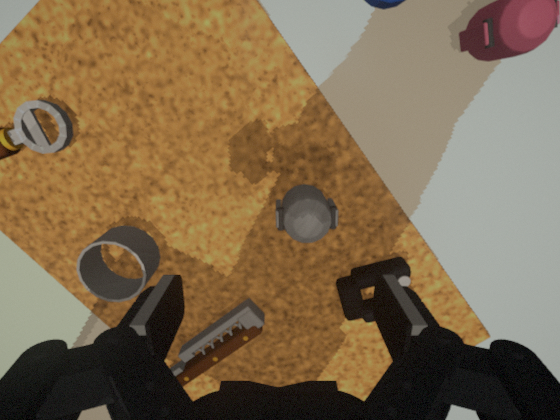

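```bash
python3 -c "
from h import *
go(.595,.2183,.029,np.radians(50.5))"
```

```text
[ 2.6 19.  98.6] [-0.1  0.2 -0.5]  yaw-j1 at goal 0.53
```

step_arm([
  [2.5,19,0,0,0,-0.5,0],
  [2.5,19,25,0,0,-0.5,0],
  [2.5,19,65,0,0,-0.5,0],
  [2.5,19,90,0,0,-0.5,0],
  [2.5,19,98,0,0,-0.5,0],
  [2.5,19,98,0,0,-0.5,0],
])

```text
time_s: 8.6
position: [0.595, 0.2171, 0.0299]
tcp_rot: [-3.14, 0.003, 0.88]
force: [0.7, 0.1, 0.0]
finger_gap: 0.0854
grip_force: 0.0
```

step_arm([
  [0,0,0,0,0,0,0.5],
  [0,0,0,0,0,0,1],
  [0,0,0,0,0,0,1],
  [0,0,0,0,0,0,1],
  [0,0,0,0,0,0,1],
  [0,0,0,0,0,0,1],
])

```text
time_s: 9.2
position: [0.5978, 0.2196, 0.0333]
tcp_rot: [3.14, -0.003, 0.882]
force: [-1.6, -1.3, 6.5]
finger_gap: 0.0424
grip_force: 61.6
```

step_arm([
  [0,0,-20,0,0,0,1],
  [0,0,-60,0,0,0,1],
  [0,0,-100,0,0,0,1],
  [0,0,-100,0,0,0,1],
  [0,0,-100,0,0,0,1],
])

```text
time_s: 9.7
position: [0.5971, 0.2194, 0.1327]
tcp_rot: [3.14, -0.003, 0.882]
force: [-0.6, 0.3, -0.5]
finger_gap: 0.0425
grip_force: 61.2
```

```bash
python3 -c "
from h import *
o,b,d,q=held(); print(o['position'])
s=q[(abs(q[:,1])<19)&(q[:,2]<12)&(q[:,2]>-30)]; print(len(s),np.percentile(s[:,2],[1,10,50]),(s[s[:,2]<np.percentile(s[:,2],15)]).mean(0).round(1), np.percentile(s[:,0],[.5,99.5]))
go(.533,-.1485,.13,np.radians(50))"
```

```text
[0.59713474 0.21942394 0.13271952]
6086 [-14.7922971  -13.65307757  -8.86850892] [ -3.9  -0.7 -13.9] [-17.47582006  13.66185868]
[-323.6  185.1    1.2] [-0.   0.   0.5]  yaw-j1 at goal 1.14
```

step_arm([
  [-322,186,0,0,0,0,1],
  [-322,186,0,0,0,0,1],
  [-322,186,0,0,0,0,1],
  [-322,186,0,0,0,0,1],
  [-322,186,0,0,0,0,1],
  [-322,186,0,0,0,0,1],
  [-322,186,0,0,0,0,1],
  [-322,186,0,0,0,0,1],
])

```text
time_s: 10.55
position: [0.5323, -0.1512, 0.1293]
tcp_rot: [-3.139, 0.003, 0.878]
force: [0.2, 0.8, -1.2]
finger_gap: 0.0421
grip_force: 61.2
```

step_arm([
  [0,0,0,0,0,0,1],
  [0,0,0,0,0,0,1],
])

```text
time_s: 10.75
position: [0.5337, -0.1476, 0.1297]
tcp_rot: [-3.138, 0.001, 0.88]
force: [-0.1, 0.4, -0.8]
finger_gap: 0.0427
grip_force: 61.2
```

```bash
python3 -c "
from h import *
o=get_obs(); print(o['position'],np.abs(o['joint_vel']).max())
go(.534,-.1475,.048,np.radians(50.5))"
```

```text
[ 0.53367344 -0.14761457  0.12968701] 0.03251185483842769
[ 0.4  0.5 81.7] [-0.2  0.  -0.1]  yaw-j1 at goal 1.15
```

step_arm([
  [0,0,30,0,0,0,1],
  [0,0,60,0,0,0,1],
  [0,0,74,0,0,0,1],
  [0,0,79,0,0,0,1],
  [0,0,81,0,0,0,1],
  [0,0,82,0,0,0,1],
  [0,0,83,0,0,0,1],
  [0,0,83,0,0,0,1],
])

```text
time_s: 11.55
position: [0.5357, -0.1478, 0.049]
tcp_rot: [3.14, -0.001, 0.882]
force: [-0.1, 0.2, -0.0]
finger_gap: 0.0425
grip_force: 61.2
```

step_arm([
  [-1,0,1,0,0,0,1],
  [-1,0,2,0,0,0,1],
  [-1,0,3,0,0,0,1],
  [-1,0,3,0,0,0,1],
])

```text
time_s: 11.95
position: [0.5345, -0.1488, 0.0463]
tcp_rot: [3.141, -0.0, 0.881]
force: [-1.3, 0.1, 6.1]
finger_gap: 0.0422
grip_force: 62.0
```

step_arm([
  [0,0,-1,0,0,0,0.35],
  [0,0,-1,0,0,0,0.25],
  [0,0,-1,0,0,0,0.2],
  [0,0,-15,0,0,0,0.15],
  [0,0,-50,0,0,0,0.1],
  [0,0,-95,0,0,0,0],
  [0,0,-95,0,0,0,0],
  [0,0,-95,0,0,0,0],
])

```text
time_s: 12.75
position: [0.5355, -0.1489, 0.1415]
tcp_rot: [3.139, -0.001, 0.881]
force: [-1.6, 0.8, -0.2]
finger_gap: 0.0854
grip_force: 0.0
```

```bash
python3 -c "
from h import *
o,b,d,q=held()
P=pts('wrist',d).reshape(-1,3); s=P[(P[:,2]>.03)&(P[:,2]<.075)&(np.hypot(P[:,0]-.533,P[:,1]+.1485)<.035)]
print(o['finger_gap'],len(s),cv2.minAreaRect((s[:,:2]*1e3).astype(np.float32)),np.percentile(s[:,2],99),s[s[:,2]>.061].mean(0))
go(.5943,.1240,.13,np.radians(155.6))"
```

```text
0.08535047172383471 2473 ((531.7024536132812, -150.0635986328125), (33.8051872253418, 43.91474914550781), 54.70075988769531) 0.06152732372999517 [ 0.53158005 -0.14997023  0.06138643]
[ 248.5 -127.    10.1] [   0.     0.  -105.1]  yaw-j1 at goal 2.51
```

step_arm([
  [248,-127,0,0,0,-105,0],
  [248,-127,0,0,0,-105,0],
  [248,-127,0,0,0,-105,0],
  [248,-127,0,0,0,-105,0],
  [248,-127,0,0,0,-105,0],
  [248,-127,0,0,0,-105,0],
  [248,-127,0,0,0,-105,0],
  [248,-127,0,0,0,-105,0],
])

```text
time_s: 13.6
position: [0.5927, 0.1249, 0.1377]
tcp_rot: [-3.137, -0.001, 2.09]
force: [-1.2, -0.9, -0.5]
finger_gap: 0.0852
grip_force: 0.0
```

step_arm([
  [0,0,0,0,0,0,0],
  [0,0,0,0,0,0,0],
])

```text
time_s: 13.8
position: [0.5932, 0.1233, 0.1387]
tcp_rot: [-3.139, -0.001, 2.078]
force: [-0.1, -0.5, 0.9]
finger_gap: 0.0854
grip_force: 0.0
```

```bash
python3 -c "
from h import *
go(.5943,.1240,.13,np.radians(155.6))"
```

```text
[0.  1.3 8.7] [ -0.1  -0.1 -36.5]  yaw-j1 at goal 2.51
```

step_arm([
  [0,1,8,0,0,-36.5,0],
  [0,1,8,0,0,-36.5,0],
  [0,1,8,0,0,-36.5,0],
  [0,1,8,0,0,-36.5,0],
  [0,1,8,0,0,-36.5,0],
  [0,1,8,0,0,-36.5,0],
  [0,1,8,0,0,-36.5,0],
])

```text
time_s: 14.5
position: [0.5948, 0.1237, 0.1319]
tcp_rot: [-3.141, -0.001, 2.716]
force: [-0.8, -0.3, -0.1]
finger_gap: 0.0852
grip_force: 0.0
```

```bash
python3 -c "
from h import *
o,b,d,q=held(.2)
P=pts('wrist',d).reshape(-1,3); s=P[(P[:,2]>.015)&(P[:,2]<.03)&(np.hypot(P[:,0]-.5943,P[:,1]-.124)<.045)]
print(len(s),cv2.minAreaRect((s[:,:2]*1e3).astype(np.float32)))
go(.5943,.1240,.028,np.radians(155.6))"
```

```text
3092 ((594.2713623046875, 123.31895446777344), (45.94367980957031, 59.17725372314453), 66.54769134521484)
[  0.5   0.  104. ] [-0. -0.  0.]  yaw-j1 at goal 2.51
```

step_arm([
  [0.5,0,45,0,0,-0.5,0],
  [0.5,0,85,0,0,-0.5,0],
  [0.5,0,100,0,0,-0.5,0],
  [0.5,0,104,0,0,-0.5,0],
  [0.5,0,104,0,0,-0.5,0],
  [0.5,0,104,0,0,-0.5,0],
])

```text
time_s: 15.15
position: [0.5958, 0.1245, 0.0296]
tcp_rot: [3.14, 0.002, 2.727]
force: [0.2, -0.7, -1.6]
finger_gap: 0.0855
grip_force: 0.0
```

step_arm([
  [0,0,0,0,0,0,0.5],
  [0,0,0,0,0,0,1],
  [0,0,0,0,0,0,1],
  [0,0,0,0,0,0,1],
  [0,0,0,0,0,0,1],
  [0,0,0,0,0,0,1],
])

```text
time_s: 15.75
position: [0.5956, 0.1245, 0.0297]
tcp_rot: [3.14, 0.002, 2.727]
force: [-0.4, 0.2, 5.0]
finger_gap: 0.0439
grip_force: 61.5
```

step_arm([
  [0,0,-20,0,0,0,1],
  [0,0,-60,0,0,0,1],
  [0,0,-100,0,0,0,1],
  [0,0,-105,0,0,0,1],
  [0,0,-105,0,0,0,1],
])

```text
time_s: 16.25
position: [0.5959, 0.1246, 0.1351]
tcp_rot: [3.139, 0.003, 2.727]
force: [-0.5, 0.5, -1.4]
finger_gap: 0.044
grip_force: 61.2
```

```bash
python3 -c "
from h import *
o,b,d,q=held(); print(o['position'],o['finger_gap'])
cv2.imwrite('pics/w5.png',b)
s=q[(abs(q[:,1])<18)&(q[:,2]<12)&(q[:,2]>-15)]; print(len(s),np.percentile(s[:,2],[1,10,50]), np.percentile(s[:,0],[.5,99.5]))
go(.5255,-.3136,.13,np.radians(119))"
```

```text
[0.59586339 0.12455324 0.13513721] 0.04399461177914955
5981 [5.49497735 6.34395807 7.88331543] [-26.56107149  30.90696158]
[-113.1 -428.6    3.3] [ 0.   0.  37.3]  yaw-j1 at goal 2.61
```

View pics/w5.png

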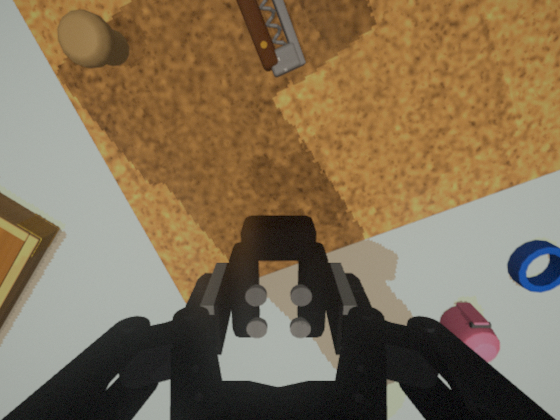

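step_arm([
  [-114,-429,0,0,0,37,1],
  [-114,-429,0,0,0,37,1],
  [-114,-429,0,0,0,37,1],
  [-114,-429,0,0,0,37,1],
  [-114,-429,0,0,0,37,1],
  [-114,-429,0,0,0,37,1],
  [-114,-429,0,0,0,37,1],
  [-114,-429,0,0,0,37,1],
])

```text
time_s: 17.1
position: [0.5309, -0.2721, 0.131]
tcp_rot: [-3.139, -0.004, 2.081]
force: [0.6, 0.6, -0.8]
finger_gap: 0.044
grip_force: 61.2
```

step_arm([
  [0,0,0,0,0,0,1],
  [0,0,0,0,0,0,1],
])

```text
time_s: 17.3
position: [0.5312, -0.2715, 0.1311]
tcp_rot: [-3.14, -0.004, 2.078]
force: [-0.1, 0.6, -0.6]
finger_gap: 0.0438
grip_force: 61.2
```

```bash
python3 -c "
from h import *
go(.526,-.3145,.045,np.radians(119))"
```

```text
[-35.4 -25.3  86. ] [-0.1 -0.2  0.1]  yaw-j1 at goal 2.62
```

step_arm([
  [-35,-25,0,0,0,0,1],
  [-35,-25,0,0,0,0,1],
  [-35,-25,30,0,0,0,1],
  [-35,-25,30,0,0,0,1],
])

```text
time_s: 17.7
position: [0.5255, -0.3103, 0.0992]
tcp_rot: [-3.138, -0.008, 2.083]
force: [-0.1, 1.3, -0.0]
finger_gap: 0.0438
grip_force: 61.3
```

```bash
python3 -c "
from h import *
o,b,d,q=held(); print(o['position'])
cv2.imwrite('pics/w6.png',b)
go(.526,-.3145,.045,np.radians(119))"
```

```text
[ 0.52551029 -0.31026744  0.09920809]
[-3.6 -1.8 55.8] [-0.2 -0.4  0.4]  yaw-j1 at goal 2.62
```

View pics/w6.png

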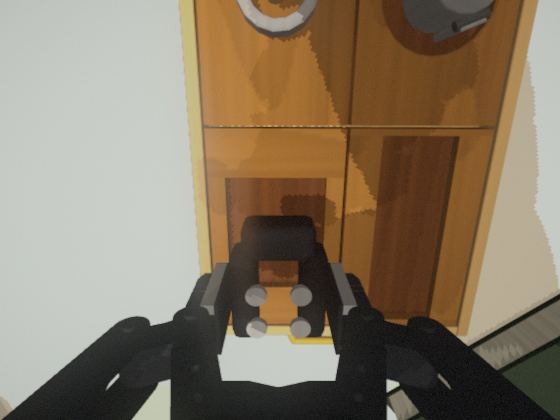

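step_arm([
  [-3,-1.5,10,0,0,0,1],
  [-3,-1.5,30,0,0,0,1],
  [-3,-1.5,45,0,0,0,1],
  [-3,-1.5,50,0,0,0,1],
  [-3,-1.5,54,0,0,0,1],
  [-3,-1.5,55,0,0,0,1],
  [-3,-1.5,55,0,0,0,1],
])

```text
time_s: 18.45
position: [0.5289, -0.3172, 0.0489]
tcp_rot: [3.141, 0.001, 2.082]
force: [-0.3, 0.3, -0.1]
finger_gap: 0.0439
grip_force: 61.3
```

step_arm([
  [0,0,1,0,0,0,1],
  [0,0,2,0,0,0,1],
  [0,0,3,0,0,0,1],
  [0,0,3,0,0,0,1],
])

```text
time_s: 18.85
position: [0.5283, -0.317, 0.0453]
tcp_rot: [-3.142, -0.0, 2.081]
force: [1.3, 0.4, -0.9]
finger_gap: 0.0435
grip_force: 61.3
```

step_arm([
  [3,-1,1,0,0,0,1],
  [3,-1,2,0,0,0,1],
  [3,-1,3,0,0,0,1],
  [3,-1,3,0,0,0,1],
])

```text
time_s: 19.25
position: [0.5258, -0.3147, 0.0427]
tcp_rot: [-3.141, -0.0, 2.081]
force: [-1.4, 0.3, 4.4]
finger_gap: 0.0441
grip_force: 61.7
```

step_arm([
  [0,0,-1,0,0,0,0.35],
  [0,0,-1,0,0,0,0.3],
  [0,0,-1,0,0,0,0.25],
  [0,0,-15,0,0,0,0.2],
  [0,0,-50,0,0,0,0.1],
  [0,0,-90,0,0,0,0],
  [0,0,-90,0,0,0,0],
  [0,0,-90,0,0,0,0],
])

```text
time_s: 20.05
position: [0.527, -0.3155, 0.1335]
tcp_rot: [3.14, 0.003, 2.081]
force: [0.1, -0.2, 0.6]
finger_gap: 0.0852
grip_force: 0.0
```

```bash
python3 -c "
from h import *
o,b,d,q=held()
P=pts('wrist',d).reshape(-1,3); s=P[(P[:,2]>.029)&(P[:,2]<.045)&(np.hypot(P[:,0]-.526,P[:,1]+.314)<.045)]
print(o['finger_gap'],len(s),cv2.minAreaRect((s[:,:2]*1e3).astype(np.float32)),np.percentile(s[:,2],[2,50,99]))
f=P[(P[:,2]<.0195)&(P[:,2]>.012)&(np.hypot(P[:,0]-.601,P[:,1]+.2707)<.08)]; print(cv2.minAreaRect((f[:,:2]*1e3).astype(np.float32)),len(f))
go(.45,.1706,.13,np.radians(179.6))"
```

```text
0.0852316871780141 3368 ((523.6302490234375, -315.3144836425781), (46.07304382324219, 59.46242141723633), 29.14710235595703) [0.03098375 0.03505147 0.03764138]
((586.548828125, -281.76165771484375), (123.53190612792969, 136.43984985351562), 28.001720428466797) 11076
[460.7 171.    2.1] [ -0.    0.  -60.3]  yaw-j1 at goal 2.77
```

step_arm([
  [460,171,0,0,0,-60.3,0],
  [460,171,0,0,0,-60.3,0],
  [460,171,0,0,0,-60.3,0],
  [460,171,0,0,0,-60.3,0],
  [460,171,0,0,0,-60.3,0],
  [460,171,0,0,0,-60.3,0],
  [460,171,0,0,0,-60.3,0],
  [460,171,0,0,0,-60.3,0],
])

```text
time_s: 20.9
position: [0.4624, 0.0819, 0.1308]
tcp_rot: [-3.141, -0.003, 3.136]
force: [0.2, 0.3, -0.5]
finger_gap: 0.0851
grip_force: 0.0
```

step_arm([
  [0,0,0,0,0,0,0],
  [0,0,0,0,0,0,0],
])

```text
time_s: 21.1
position: [0.463, 0.0811, 0.131]
tcp_rot: [-3.14, -0.003, 3.137]
force: [0.6, -0.3, 0.6]
finger_gap: 0.0855
grip_force: 0.0
```

```bash
python3 -c "
from h import *
go(.45,.1706,.13,np.radians(179.6))"
```

```text
[13.4 89.4  0.9] [-0.1 -0.2  0.1]  yaw-j1 at goal 2.77
```

step_arm([
  [13,89,0,0,0,0,0],
  [13,89,0,0,0,0,0],
  [13,89,0,0,0,0,0],
  [13,89,0,0,0,0,0],
])

```text
time_s: 21.5
position: [0.452, 0.1682, 0.1315]
tcp_rot: [-3.14, -0.001, 3.133]
force: [-0.9, -0.2, 0.2]
finger_gap: 0.0856
grip_force: 0.0
```

```bash
python3 -c "
from h import *
o,b,d,q=held(.2)
P=pts('wrist',d).reshape(-1,3); s=P[(P[:,2]>.014)&(P[:,2]<.03)&(abs(P[:,0]-.45)<.075)&(abs(P[:,1]-.1706)<.035)]
print(len(s),cv2.minAreaRect((s[:,:2]*1e3).astype(np.float32)))
go(.45,.1706,.028,np.radians(179.6))"
```

```text
3679 ((449.80438232421875, 170.21426391601562), (27.952098846435547, 111.69146728515625), 88.7085952758789)
[  1.9   3.  103.6] [-0.1 -0.1 -0.1]  yaw-j1 at goal 2.77
```

step_arm([
  [2,2,40,0,0,0,0],
  [2,2,80,0,0,0,0],
  [2,2,96,0,0,0,0],
  [2,2,101,0,0,0,0],
  [2,2,101,0,0,0,0],
  [2,2,101,0,0,0,0],
])

```text
time_s: 22.15
position: [0.4513, 0.1709, 0.0322]
tcp_rot: [3.141, 0.002, 3.132]
force: [-0.6, 0.7, -0.0]
finger_gap: 0.0858
grip_force: 0.0
```

step_arm([
  [0,0,0,0,0,0,0.5],
  [0,0,0,0,0,0,1],
  [0,0,0,0,0,0,1],
  [0,0,0,0,0,0,1],
  [0,0,0,0,0,0,1],
  [0,0,0,0,0,0,1],
  [0,0,0,0,0,0,1],
])

```text
time_s: 22.85
position: [0.4504, 0.1713, 0.032]
tcp_rot: [-3.141, 0.001, 3.134]
force: [-1.3, -1.1, 6.3]
finger_gap: 0.0249
grip_force: 58.6
```

step_arm([
  [0,0,-10,0,0,0,1],
  [0,0,-30,0,0,0,1],
  [0,0,-70,0,0,0,1],
  [0,0,-105,0,0,0,1],
  [0,0,-105,0,0,0,1],
  [0,0,-105,0,0,0,1],
])

```text
time_s: 23.45
position: [0.4507, 0.1718, 0.1374]
tcp_rot: [3.141, 0.002, 3.134]
force: [-0.4, -0.4, -1.7]
finger_gap: 0.0246
grip_force: 59.1
```

```bash
python3 -c "
from h import *
o,b,d,q=held(.075); print(o['position'],o['finger_gap'])
cv2.imwrite('pics/w7.png',b)
s=q[(abs(q[:,1])<12)&(q[:,2]<25)&(q[:,2]>0)&(abs(q[:,0])<65)]; print(len(s),np.percentile(s[:,0],[.5,99.5]))
for x in range(-50,51,20):
    z=s[abs(s[:,0]-x)<8][:,2]; print(x,np.percentile(z,[2,20,50]).round(1) if len(z) else '')
go(.601,-.2707,.13,np.radians(119))"
```

```text
[0.45071909 0.17177027 0.13736696] 0.024631315835778513
7997 [-53.35568591  57.47705989]
-50 [11.4 12.6 13.3]
-30 [10.9 11.9 13.9]
-10 [10.2 11.7 13.3]
10 [ 3.2 11.4 12.9]
30 [10.3 11.3 12.3]
50 [10.3 11.2 12.6]
[-154.7 -440.9    6.2] [-0.  -0.  60.6]  yaw-j1 at goal 2.5
```

View pics/w7.png

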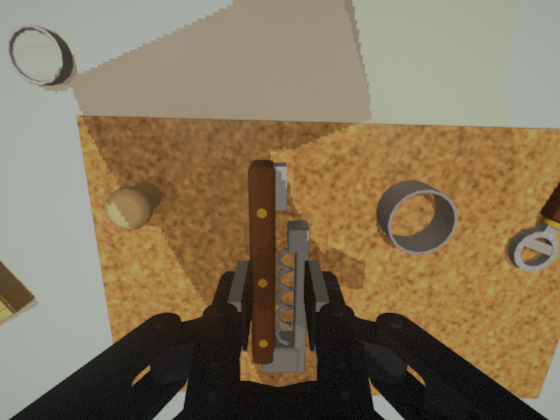

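step_arm([
  [-156,-442,0,0,0,60.5,1],
  [-156,-442,0,0,0,60.5,1],
  [-156,-442,0,0,0,60.5,1],
  [-156,-442,0,0,0,60.5,1],
  [-156,-442,0,0,0,60.5,1],
  [-156,-442,0,0,0,60.5,1],
  [-156,-442,0,0,0,60.5,1],
  [-156,-442,0,0,0,60.5,1],
])

```text
time_s: 24.3
position: [0.5792, -0.2083, 0.134]
tcp_rot: [-3.139, -0.003, 2.075]
force: [0.4, 0.3, -1.5]
finger_gap: 0.0246
grip_force: 59.2
```

step_arm([
  [0,0,0,0,0,0,1],
  [0,0,0,0,0,0,1],
])

```text
time_s: 24.5
position: [0.579, -0.2074, 0.1339]
tcp_rot: [-3.139, -0.004, 2.076]
force: [-0.8, 0.6, -1.2]
finger_gap: 0.0245
grip_force: 59.2
```

```bash
python3 -c "
from h import *
go(.602,-.2724,.13,np.radians(119))"
```

```text
[-68.  -11.3   3.7] [-0.1 -0.2 -0.1]  yaw-j1 at goal 2.5
```

step_arm([
  [-68,-11,0,0,0,0,1],
  [-68,-11,0,0,0,0,1],
  [-68,-11,0,0,0,0,1],
  [-68,-11,30,0,0,0,1],
  [-68,-11,50,0,0,0,1],
  [-68,-11,50,0,0,0,1],
  [-68,-11,50,0,0,0,1],
])

```text
time_s: 25.2
position: [0.6027, -0.2695, 0.0859]
tcp_rot: [-3.14, -0.003, 2.08]
force: [0.5, -0.1, -0.1]
finger_gap: 0.0245
grip_force: 59.2
```

```bash
python3 -c "
from h import *
o,b,d,q=held(); cv2.imwrite('pics/w8.png',b)
go(.602,-.2724,.047,np.radians(119))"
```

```text
[-1.1 -2.6 40. ] [ 0.  -0.   0.1]  yaw-j1 at goal 2.5
```

View pics/w8.png

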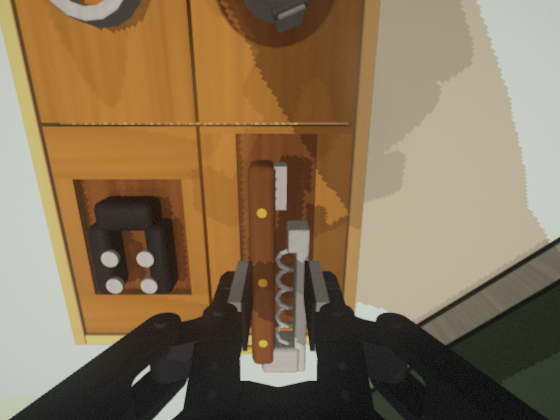

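step_arm([
  [-1,-2,10,0,0,0,1],
  [-1,-2,25,0,0,0,1],
  [-1,-2,34,0,0,0,1],
  [-1,-2,38,0,0,0,1],
  [-1,-2,40,0,0,0,1],
  [-1,-2,40,0,0,0,1],
])

```text
time_s: 25.85
position: [0.6026, -0.2735, 0.0464]
tcp_rot: [3.142, 0.0, 2.078]
force: [0.2, 0.2, -0.8]
finger_gap: 0.0243
grip_force: 59.2
```

```bash
python3 -c "
from h import *
go(.602,-.2724,.044,np.radians(119))"
```

```text
[1.2 0.  2.4] [0.  0.  0.1]  yaw-j1 at goal 2.5
```

step_arm([
  [1,0,1,0,0,0,1],
  [1,0,2,0,0,0,1],
  [1,0,2,0,0,0,1],
])

```text
time_s: 26.15
position: [0.6024, -0.2726, 0.0451]
tcp_rot: [3.141, 0.001, 2.078]
force: [-0.9, 1.0, 2.7]
finger_gap: 0.0248
grip_force: 59.9
```

Contact; release and back off.

step_arm([
  [0,0,0,0,0,0,0.55],
  [0,0,0,0,0,0,0.5],
  [0,0,0,0,0,0,0.45],
  [0,0,-15,0,0,0,0.4],
  [0,0,-50,0,0,0,0.2],
  [0,0,-95,0,0,0,0.1],
  [0,0,-130,0,0,0,0],
  [0,0,-130,0,0,0,0],
])

```text
time_s: 26.95
position: [0.6054, -0.2742, 0.1808]
tcp_rot: [3.135, 0.009, 2.078]
force: [0.6, -0.1, 0.0]
finger_gap: 0.085
grip_force: 0.0
```

step_arm([
  [80,0,-40,0,0,0,0],
  [80,0,-40,0,0,0,0],
  [80,0,-40,0,0,0,0],
  [80,0,-40,0,0,0,0],
])

```text
time_s: 27.35
position: [0.5632, -0.2023, 0.2144]
tcp_rot: [3.141, 0.001, 2.079]
force: [0.1, 0.2, -0.5]
finger_gap: 0.0856
grip_force: 0.0
```

```bash
python3 - <<'E'
from h import *
o,b,d,q=held(); cv2.imwrite("pics/w9.png",b); print(o["position"],o["time_s"])
P=pts("wrist",d).reshape(-1,3)
th=np.radians(-61); ux=np.array([np.cos(th),np.sin(th)]); uy=np.array([-ux[1],ux[0]])
for n,c,zl,zh in(("slot",(.601,-.2707),.028,.045),("square",(.5255,-.3136),.029,.045),("round",(.533,-.1485),.035,.07),("dowel",(.457,-.1905),.034,.043)):
    e=P[:,:2]-np.array(c); s=P[(abs(e@ux)<.066)&(abs(e@uy)<.04)&(P[:,2]>zl)&(P[:,2]<zh)]
    if len(s): print(n,len(s),np.array(cv2.minAreaRect((s[:,:2]*1e3).astype(np.float32))[0])-np.array(c)*1e3,cv2.minAreaRect((s[:,:2]*1e3).astype(np.float32))[1:],np.percentile(s[:,2],[2,50,99]).round(4))
E
```

```text
[ 0.563191   -0.20228262  0.21437635] 27.35
slot 1847 [ 0.6005249  -3.73200684] ((27.844879150390625, 111.87537384033203), 29.276155471801758) [0.0289 0.033  0.0353]
square 1551 [-0.78588867 -2.65897217] ((46.332008361816406, 59.234619140625), 29.12750816345215) [0.03   0.0358 0.0385]
round 1558 [-0.58685303 -3.19242859] ((35.15155792236328, 42.531654357910156), 20.25910758972168) [0.0479 0.0573 0.0626]
dowel 1133 [ 0.08578491 -2.25979614] ((42.83909606933594, 42.971923828125), 81.25505828857422) [0.0351 0.039  0.0412]
```

View pics/w9.png

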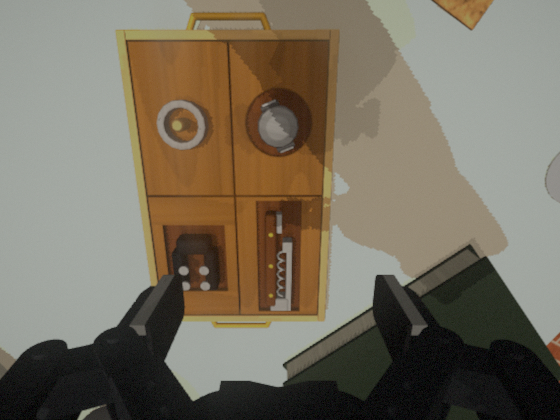

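```bash
python3 -c "
from station import *
print(sign_off())"
```

```text
the job is handed in; nothing more can be done
None
```

All four pieces are seated in their own blocks, each measured within about 4 mm of its block centre in the last wrist picture, and I handed the job in at about 27 s; I never touched the cap lifter or napkin ring, and `sign_off()` returned no verdict.

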